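# Hold the glass colour standard in the honey checker's light path

## Robot

A 6-joint arm with a two-finger parallel gripper is mounted at the origin on the work surface. World frame = base frame: x ahead of the robot, y to its left, z up, the work surface at z = 0. Lengths are in m, angles in rad, forces in N, time in s.
With the tool pointing down it reaches from about 0.425 to 0.95 m from the base axis. Payload 14.7 kg.
Tool frame: the origin (TCP) lies between the finger pads; the fingertips stand 25 mm ahead of it and the grasp point (between the pads) lies 6 mm ahead of it; y points along the fingers, z is the direction in which the jaws open and shut, and the axes are right-handed (so a half turn about y gives the same grasp; the last joint's range is limited). The gripper opens to 85 mm and grips with 20 to 120 N. Pads are 22 mm wide; open, the fingers measure 114 mm over their backs; the gripper's body (76 mm by 85 mm) begins 54 mm behind the grasp point. The pads swing forward as they close: fully open they stand 13 mm farther back than shut.
Start: joints at [-1.287, 0.48, 1.596, -0, 1.065, -0.047], TCP at [0.211, -0.615, 0.256] pointing down, gripper open.
Joint ranges: [-2.75, 2.75], [-0.82, 2.05], [0.23, 2.67], [-1.56, 4.7], [0.09, 2.69], [-2.92, 2.92]. Speed limits (rad/s): [1.89, 1.89, 2.39, 3.01, 3.01, 3.01].

## Interface

Orientations are given as a unit quaternion [x, y, z, w].
In Python, from workcell import manip, optics gives the robot as it stands.
- The arm moves only by the shell command python3 -m pendant 'ROWS'. ROWS is JSON, a list of rows, each a list of 3 entries, a list of its own where there are three numbers: the opening, from -1 (shut) to 1 (fully open), then the shift along the tool's x, y, z in mm, then the turn about the tool's y in degrees. A call has 1 to 5 rows; each row is the pose to reach, as a shift and turn from the pose commanded when the call began, along the tool's axes at that moment; what a row does not reach only later rows make up. A row lasts 1/12 s, in which the tool goes at most 41.7 mm and 7.16 degrees, less where a joint would pass 70% of its speed; a pose out of reach is approached as far as the arm can. A call with a gripper value outside its range is refused whole. The fingers move at their own pace and stop on an object; the grip force is fixed at half the most. Time passes only in rows, so rows that repeat a pose let the fingers close. It gives the time, the measured TCP pose, the force and the opening at its end, in the units of the state.
- manip.observe(): the state, without advancing time (a new reading comes with each control period).
- optics.capture(name): name is "scene" or "top" or "wrist"; returns (picture, depth): 480x640x3 uint8, red, green, blue; 480x640 float32, m along the optical axis (not along the pixel's ray), 0 where there is no reading.
- optics.camera_model(name): a dict with "intrinsics" (3x3 intrinsics, pixels), "k1" (the pictures are not rectified: a ray, as slopes to the right and down, at radius r is drawn at 1 + k1 r^2 times it, then the intrinsics apply), "cam_to_world" (4x4, takes a point from camera to world coordinates). Camera axes: x right, y up, looking along -z (the intrinsics and any distortion apply to the point x, -y, -z); pixel columns grow to the right and rows downward; lengths in m; the calibration is good to about 2 mm. A picture is of the moment at which its call begins: read the wrist's pose just before it. camera_model takes no time and is no camera call; for the wrist camera it gives the pose at the moment of the call.
- manip.sign_off(): hands the job in, once; it reports no verdict.
The state is a dict: "clock": time; "q": joint angles; "dq": joint speeds; "joint_torque": joint torques, N m; "eef_pos": TCP position; "eef_rot": TCP orientation; "contact_force": force on the tool from outside, world axes, zero at the start; "wrist_torque": the same for the moment, N m; "grip_width": opening from 0.0 (shut) to 1.0 (fully open).
Only numpy, scipy, OpenCV 4.12 (cv2) and the standard library are available. Lean on these libraries where they do the work, as an engineer would, in place of code of your own. Each camera call takes 0.05 s, during which the arm holds its last target.

## Task

Get the honey colour checker at the food-bank sorting table ready to read: first slide the lamp's shutter fully open, then take the tallest of the three amber glass prisms out of the wooden rack, gripping it by its two frosted faces only and never touching its polished faces with the fingers. Hold it upright and still in mid-air in the middle of the light path, with the light passing squarely through the polished faces at the window point, below the fingers; it must not rest on or touch the checker. Leave everything else where it stands, and finish while still holding the prism there: do not put it down.

Things in the scene. Friction and masses are not known exactly. Their poses are not given: they have to be found in the camera images.
- checker: Honey colour checker, fixed: grey base 170 x 280 x 20 mm high, two white heads 130 (x) x 55 mm (y), tops 150 mm above the table: lamp at its +y end, receiver at -y, inner faces at y = +-80 mm, each with a 24 mm lens at x = 0, 120 mm up. Light path along its y axis. Origin: centre of the underside; z up; yaw within 0.3 rad (so +x points away from the robot). Stands left or right of the robot's centre line.
- beam (a point): The middle of the light path: on the line between the two lenses, halfway between the heads, 120 mm above the table (100 mm above the base plate). Free air all round it. The light path passes through it along the checker's y axis.
- shutter (a joint): The lamp's sliding shutter, in m: 0 = closed (plate over the lens), 0.050 = fully open (end stop). It starts between 0 and 0.012, slides along the checker's +x axis as it opens, with about 1.2 N of friction, and stays where it is left.
- shutter_tab (a point): Point on the shutter's tab, 12 mm below its top, moving with it. The tab is a black upright block 14 mm (checker x) x 20 mm (checker y), 150 to 197 mm above the table, so 47 mm above the lamp head's top; it stands at checker y = +74 mm, just inside the lamp head, over the shutter plate (44 mm wide, top 150 mm up). Its axes are the checker's.
- rack: Plain wooden block, 80 mm (x) x 230 mm (y) x 30 mm high, fixed to the table, with three equal rectangular pockets 20 mm deep in a row along its y axis, 70 mm apart; one glass prism stands in each, in any order. Origin: centre of its underside. Turned by up to 0.3 rad.
- prism: Tallest amber glass prism: 30 (x) x 40 (y) x 100 mm high, about 0.3 kg, in a rack pocket with 1.5 mm play a side, foot 10 mm above the table. Pale frosted faces look to +x and -x: 30 mm apart, 32 mm wide (y). Clear polished faces look to +y and -y: 40 mm apart, 27 mm wide. Origin: centre of the underside, z up. Axes agree with the rack's: frosted faces look over the rack's long sides.
- prism_window (a point): The window point of the tallest prism, where the light must pass: on its vertical centre line, 35 mm above its underside.
- prism_mid: Bystander: like the tall prism but 70 mm high, in another pocket of the rack. Origin: centre of its underside.
- prism_low: Bystander: like the tall prism but 50 mm high, in another pocket of the rack. Origin: centre of its underside.
- honey_jar: Bystander: amber jar with a steel lid, 56 mm across, 85 mm high, standing between the rack and the checker. Origin: centre of its underside.
- tape_roll: Bystander: roll of tape lying flat, 76 mm across, 24 mm high. Origin: centre of its underside.
- food_can: Bystander: food can 68 mm across, 100 mm high, at the back. Origin: centre of its underside.
- sauce_bottle: Bystander: bottle 60 mm across, 170 mm high, at the back. Origin: centre of its underside.
- food_carton: Bystander: carton 60 x 110 x 80 mm high, at the back. Origin: centre of its underside.
There are look-alikes about, which are no part of the job. What is shaped like the prism but green or turquoise is not meant.

How it is judged:
On the way, in this order (a step that is already met when the one before it is completed fails the run):
1. the shutter is fully open while the prism still stands in the rack (value of joint shutter above 0.044 m and height (world z) of prism below 0.02 m), for 0.1 s.
2. the tallest prism is lifted clear of the rack in the fingers (height (world z) of prism above 0.045 m and contact force between the fingers and prism above 1.5 N), for 0.2 s.
At the end, for the whole second after the job is handed in: Shutter open past 44 of 50 mm; tallest prism held at rest by the fingers, clear of the checker, its window point within 9 mm sideways, 14 mm in height and 25 mm along the path of the beam middle, polished faces square to the path within 0.17 rad, upright within 0.15 rad (value of joint shutter above 0.044 m and x of prism_window in the frame of checker between -0.009 and 0.009 m and y of prism_window in the frame of checker between -0.025 and 0.025 m and z of prism_window in the frame of checker between 0.106 and 0.134 m and angle between the y axis of prism and the y axis of checker, either way round below 0.17 rad and angle between prism's own z axis and vertical below 0.15 rad and contact force between the fingers and prism above 1.5 N and contact force between prism and checker below 0.2 N and linear speed of prism below 0.02 m/s); the arm keeps its last pose, push and grip.
It fails at once if the fingers touch a polished face of the tall prism (contact force between the fingers and prism_c1 above 0.5 N or contact force between the fingers and prism_c2 above 0.5 N).
It fails at once if something else is pushed out of its place (over 20 mm) or knocked over (distance of any of prism_mid, prism_low, honey_jar, tape_roll, food_can, sauce_bottle, food_carton from where it was at the start of the episode above 0.02 m or angle between any of prism_mid, prism_low, honey_jar, tape_roll, food_can, sauce_bottle, food_carton's own z axis and vertical above 0.4 rad).
It also fails if it takes over 51 s, if anything falls off the work surface, if the arm or the gripper's body presses on something with over 40 N, if the wrist force passes 120 N, or if a joint passes its speed limit or range.

## Working session

There is one attempt and no reset: what is moved stays moved. The work goes in short steps, Python scripts to look and compute and a shell command to move; the robot and the scene stay as the last step left them, time stands still between calls to the robot, and variables do not carry over. Pictures are saved under pics/ and viewed, and the job is handed in when it is done.

```bash
mkdir -p pics; ls
python3 - <<'E'
from workcell import manip, optics
import cv2,numpy as np
s=manip.observe();print({k:np.round(v,4).tolist() for k,v in s.items()})
for n in ("scene","top"):
    p,d=optics.capture(n);m=optics.camera_model(n)
    np.savez(f"{n}.npz",p=p,d=d,K=m["intrinsics"],k1=m["k1"],T=m["cam_to_world"])
    cv2.imwrite(f"pics/{n}0.png",p[:,:,::-1]);print(n,m)
E
```

```text
pics
{'clock': 0.0, 'q': [-1.2866, 0.4808, 1.5969, 0.0, 1.0651, -0.0466], 'dq': [0.0005, -0.001, 0.0022, 0.0003, -0.0003, -0.0022], 'joint_torque': [-0.0007, -95.0643, -43.0172, 0.0004, 0.0125, 0.0001], 'eef_pos': [0.211, -0.6144, 0.2557], 'eef_rot': [-0.1165, 0.6979, -0.697, 0.1164], 'contact_force': [0.1892, -0.4319, 0.3656], 'wrist_torque': [-0.0025, -0.0155, 0.0493], 'grip_width': 1.001}
scene {'intrinsics': array([[476.53880049,   0.        , 315.87175529],
       [  0.        , 476.53880049, 237.68311721],
       [  0.        ,   0.        ,   1.        ]]), 'k1': -0.09844384699921085, 'cam_to_world': array([[-0.38962775, -0.53186621,  0.75187004,  1.22698163],
       [ 0.92087934, -0.23659625,  0.30984424,  0.269845  ],
       [ 0.01309395,  0.8131055 ,  0.58196907,  0.60650416],
       [ 0.        ,  0.        ,  0.        ,  1.        ]])}
top {'intrinsics': array([[499.66257075,   0.        , 314.80069517],
       [  0.        , 499.66257075, 245.55055169],
       [  0.        ,   0.        ,   1.        ]]), 'k1': -0.14457864003527973, 'cam_to_world': array([[-2.72894442e-02,  9.98681751e-01, -4.34746714e-02,
         5.44064516e-01],
       [-9.99624996e-01, -2.73623117e-02, -1.08179679e-03,
         9.45566861e-03],
       [-2.26993822e-03,  4.34288466e-02,  9.99053944e-01,
         1.09530598e+00],
       [ 0.00000000e+00,  0.00000000e+00,  0.00000000e+00,
         1.00000000e+00]])}
```

View pics/scene0.png

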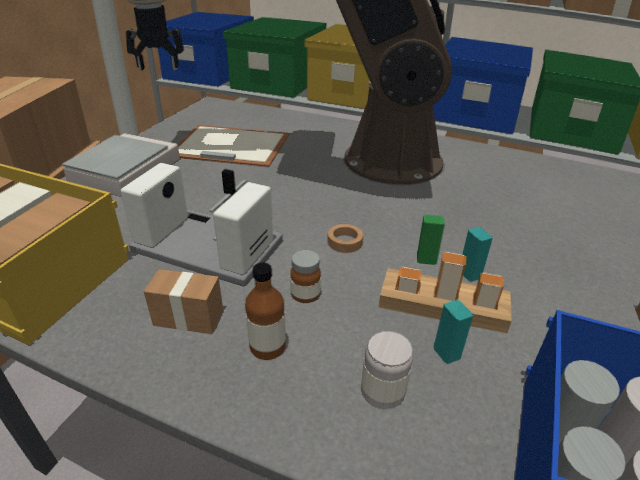

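View pics/top0.png

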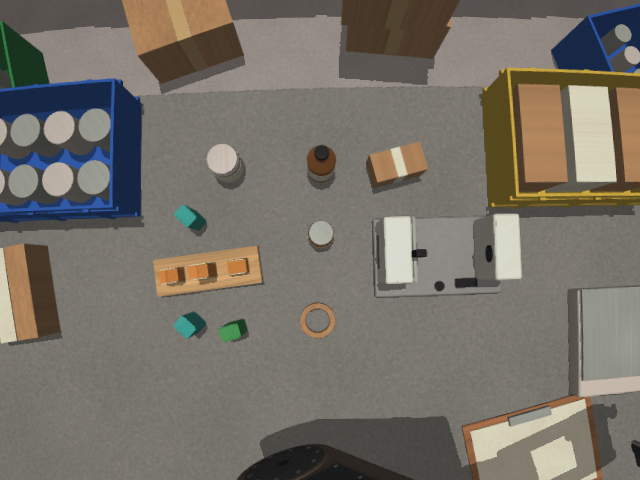

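The scene view shows the lamp head at (245,225) with the black tab at (228,181), the receiver at (155,203), and the rack at (445,298). The rack holds three amber prisms at (408,280), (452,275) and (489,290). The look-alikes are green (430,240), turquoise (476,254) and turquoise (453,331). The middle amber prism looks tallest. I'll check it in a crop and by measurement.

```bash
cat > h.py <<'E'
import numpy as np,cv2
def load(n):
    z=np.load(n+".npz");return z["p"],z["d"],z["K"],float(z["k1"]),z["T"]
def slopes(K,k1,uv):
    uv=np.atleast_2d(np.asarray(uv,float))
    return cv2.undistortPoints(uv.reshape(-1,1,2),K,np.array([k1,0,0,0,0.])).reshape(-1,2)
def ray(K,k1,T,uv):
    s=slopes(K,k1,uv);d=np.c_[s[:,0],-s[:,1],-np.ones(len(s))]@T[:3,:3].T
    return T[:3,3],d
def plane(K,k1,T,uv,z):
    o,d=ray(K,k1,T,uv);return o+d*((z-o[2])/d[:,2])[:,None]
def cloud(d,K,k1,T):
    v,u=np.mgrid[0:480,0:640];_,r=ray(K,k1,T,np.c_[u.ravel(),v.ravel()])
    return (T[:3,3]+r*d.ravel()[:,None]).reshape(480,640,3)
def proj(K,k1,T,P):
    c=(np.atleast_2d(P)-T[:3,3])@T[:3,:3];x=c[:,0]/-c[:,2];y=-c[:,1]/-c[:,2];f=1+k1*(x*x+y*y)
    return np.c_[K[0,0]*x*f+K[0,2],K[1,1]*y*f+K[1,2]]
E
python3 - <<'E'
from h import *
p,d,K,k1,T=load("scene");C=cloud(d,K,k1,T)
a=p[215:375,370:530,::-1];b=load("top")[0][200:350,130:290,::-1]
a=cv2.resize(a,(400,400),interpolation=2);b=cv2.resize(b,(400,375),interpolation=2)
cv2.imwrite("pics/crop1.png",np.hstack([a,np.vstack([b,np.zeros((25,400,3),np.uint8)])]))
tp=load("top");p,d,K,k1,T=tp;C=cloud(d,K,k1,T)
hsv=cv2.cvtColor(p,cv2.COLOR_RGB2HSV)
# depth based rects
def rect(mask,z,name):
    n,l,st,c=cv2.connectedComponentsWithStats(mask.astype(np.uint8))
    for i in range(1,n):
        if st[i,4]<60: continue
        pts=np.argwhere(l==i)[:,::-1]
        P=plane(K,k1,T,pts,z)[:,:2].astype(np.float32)
        r=cv2.minAreaRect(P*1000)
        zz=C[...,2][l==i]
        print(name,"px",c[i].round(),"c",np.round(r[0],1),"size",np.round(r[1],1),"ang",round(r[2],1),"z",np.round(np.percentile(zz,[5,50,95]),3))
Z=C[...,2]
rect((Z>.143)&(Z<.16),.150,"heads")
rect((Z>.18)&(Z<.205),.197,"tab")
rect((Z>.02)&(Z<.04)&(hsv[...,1]>60),.03,"rack")
rect((Z>.012)&(Z<.028)&(hsv[...,1]<40),.02,"base")
am=(hsv[...,0]<18)&(hsv[...,1]>150)&(Z>.04)
rect(am,.11,"amber")
E
```

```text
heads px [549. 124.] c [ 798.9 -530.5] size [272.6 316.1] ang 0.1 z [0.144 0.155 0.16 ]
heads px [ 87. 132.] c [799.7 528.9] size [272.9 269.3] ang 0.1 z [0.144 0.155 0.16 ]
heads px [542. 133.] c [ 798.5 -447.8] size [ 95.3 201.3] ang 90.0 z [0.147 0.15  0.153]
heads px [591. 134.] c [ 798.4 -557.3] size [ 95.6 201.8] ang 89.9 z [0.146 0.15  0.153]
heads px [629. 131.] c [ 798.4 -649.8] size [ 64.3 202.3] ang 89.6 z [0.146 0.15  0.152]
heads px [ 29. 211.] c [670.9 588.7] size [122.7  13.6] ang 89.4 z [0.143 0.155 0.16 ]
heads px [507. 246.] c [ 573.7 -360.1] size [128.4  56.5] ang 0.3 z [0.146 0.149 0.152]
heads px [400. 249.] c [ 573.4 -151.4] size [ 65.1 127.6] ang 88.6 z [0.146 0.15  0.153]
tab px [420. 253.] c [ 565.4 -179.5] size [21.9 12.7] ang 88.4 z [0.187 0.196 0.2  ]
rack px [492. 156.] c [ 797.8 -408.5] size [ 68.7 269.8] ang 89.9 z [0.021 0.031 0.039]
rack px [136. 158.] c [801.1 398.4] size [ 22.8 270.8] ang 87.6 z [0.021 0.031 0.039]
rack px [ 56. 107.] c [924.3 601.6] size [  9.7 282.2] ang 0.1 z [0.021 0.03  0.039]
rack px [376. 177.] c [ 736.1 -123.4] size [73.9 38
[... 615 characters left out ...]
.021 0.024 0.027]
base px [ 86. 150.] c [821.  526.3] size [13.9 49.1] ang 26.9 z [0.013 0.019 0.027]
base px [441. 260.] c [ 561.6 -253.5] size [170.9 278.9] ang 0.3 z [0.016 0.02  0.023]
base px [572. 340.] c [ 360.3 -559.9] size [ 11.1 235.3] ang 89.8 z [0.013 0.02  0.027]
base px [530. 416.] c [ 198.1 -457.1] size [ 26.7 102.5] ang 9.4 z [0.013 0.017 0.021]
amber px [321. 163.] c [755.6  -7.5] size [54.  52.8] ang 88.4 z [0.105 0.116 0.13 ]
amber px [237. 266.] c [550.2 165.3] size [24.1 40.8] ang 5.6 z [0.056 0.06  0.063]
amber px [201. 271.] c [543.5 237.4] size [24.8 53.4] ang 5.3 z [0.056 0.109 0.113]
amber px [171. 275.] c [535.9 299.7] size [23.3 49. ] ang 6.2 z [0.049 0.079 0.083]
```

View pics/crop1.png

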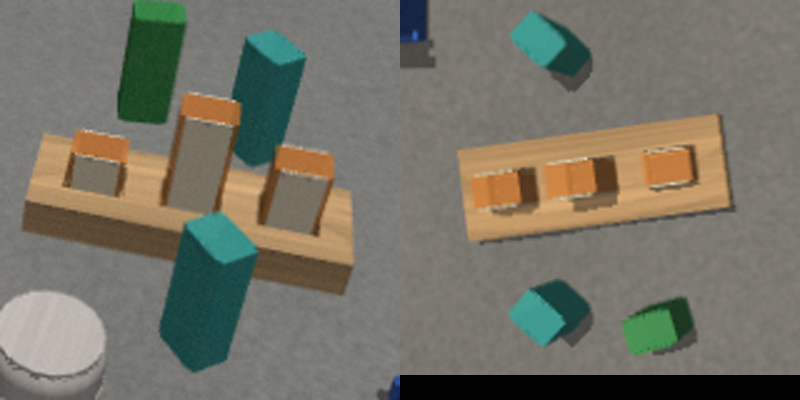

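The middle amber prism, top (202,271) and scene (452,275), has its top face at z≈0.11, while the others are at 0.08 and 0.06. So the middle one is the tallest. Next I'll refine its centre, check the lens position, and get the obstacles and tool axes.

Run:
```python
from h import *
from scipy.spatial.transform import Rotation as R
from workcell import manip
p,d,K,k1,T=load("top");C=cloud(d,K,k1,T);Z=C[...,2];hsv=cv2.cvtColor(p,cv2.COLOR_RGB2HSV)
def rect(mask,z,name):
    n,l,st,c=cv2.connectedComponentsWithStats(mask.astype(np.uint8))
    for i in range(1,n):
        if st[i,4]<40: continue
        P=plane(K,k1,T,np.argwhere(l==i)[:,::-1],z)[:,:2].astype(np.float32)*1000
        r=cv2.minAreaRect(P);print(name,c[i].round(),"c",np.round(r[0],1),np.round(r[1],1),round(r[2],1),"zmed",np.median(Z[l==i]).round(3),"mean",P.mean(0).round(1))
roi=np.zeros((480,640),bool);roi[200:350,150:270]=1
rect(roi&(Z>.1),.11,"tall"); 
gr=(hsv[...,0]>45)&(hsv[...,0]<100)&(hsv[...,1]>80)
rect(roi&gr&(Z>.07),.1,"green")
roi[:]=0;roi[200:260,295:345]=1;rect(roi&(Z>.07),.085,"jar")
p,d,K,k1,T=load("scene");C=cloud(d,K,k1,T)
g=p.max(2)<60; m=np.zeros_like(g);m[178:202,157:180]=1;m&=g
px=np.argwhere(m)[:,::-1].mean(0);o,r=ray(K,k1,T,px)
print("lens px",px,"at y=-.333:",o+r[0]*((-.333-o[1])/r[0,1]),np.median(C[m],0))
# check: tall prism via scene, amber top
hsv=cv2.cvtColor(p,cv2.COLOR_RGB2HSV);m=np.zeros_like(g);m[245:275,435:470]=1
m&=(hsv[...,0]<18)&(hsv[...,1]>150)&(C[...,2]>.1)
P=plane(K,k1,T,np.argwhere(m)[:,::-1],.11);print("tall scene",P.mean(0), cv2.minAreaRect(P[:,:2].astype(np.float32)*1000))
m=np.zeros_like(g);m[165:195,218:240]=1;m&=(p.max(2)<60)&(C[...,2]>.16);print("tab scene",np.percentile(C[m],[5,50,95],axis=0).round(4))
s=manip.observe();print(R.from_quat(s["eef_rot"]).as_matrix().round(3))
```

```text
tall [184. 215.] c [656.2 269.5] [39.6 29.5] 47.6 zmed 0.101 mean [655.8 270.6]
tall [198. 271.] c [542.3 243.4] [30.1 41.4] 6.6 zmed 0.11 mean [542.3 243.5]
tall [184. 327.] c [432.4 274.5] [39.5 30.1] 44.4 zmed 0.101 mean [432.5 275. ]
tall [229. 333.] c [420.4 184.3] [30.1 40. ] 15.6 zmed 0.101 mean [419.5 185. ]
green [186. 216.] c [654.9 267.8] [45.5 31.5] 44.3 zmed 0.099 mean [654.6 268.5]
green [186. 326.] c [432.8 273.6] [42.9 37.6] 44.3 zmed 0.099 mean [433.  273.5]
green [231. 331.] c [420.8 183.3] [32.1 46.3] 15.6 zmed 0.1 mean [420.4 183.5]
jar [320. 232.] c [614.2  -1.7] [46.6 46.7] 88.4 zmed 0.085 mean [614.2  -1.7]
lens px [167.80136986 189.55479452] at y=-.333: [ 0.5655691  -0.333       0.11989698] [ 0.56698317 -0.33168929  0.12072582]
tall scene [0.54578289 0.24504178 0.11      ] ((551.0404663085938, 245.45809936523438), (36.75655746459961, 38.823116302490234), 8.583486557006836)
tab scene [[ 0.5644 -0.1886  0.1624]
 [ 0.5732 -0.177   0.1814]
 [ 0.5759 -0.1703  0.1957]]
[[-0.946 -0.     0.325]
 [-0.325  0.001 -0.946]
 [-0.    -1.    -0.001]]
```

Measurements:
- **Beam:** at about (0.562, -0.2535), with checker yaw near 0.
- **Tab:** at (0.565, -0.1795).
- **Tall prism:** at (0.542, 0.244), yaw 6.5°.

First I'll move to the robot side of the tab with the fingers shut.

```bash
cat > go.py <<'E'
import sys,numpy as np
from scipy.spatial.transform import Rotation as R
from workcell import manip
# usage: go.py x y z jawdeg -> shift (tool mm), turn
x,y,z,a=map(float,sys.argv[1:5]);s=manip.observe();M=R.from_quat(s["eef_rot"]).as_matrix()
ja=np.degrees(np.arctan2(M[1,2],M[0,2]))
print("t",round(s["clock"],2),"pos",np.round(s["eef_pos"],4),"jaw",ja.round(1),"F",np.round(s["contact_force"],1),"grip",round(s["grip_width"],3),"y-axis",M[:,1].round(3),"q6",round(s["q"][5],2))
print("shift mm",((np.array([x,y,z])-s["eef_pos"])@M*1000).round(1),"turn",round(-(a-ja),1))
E
python3 -m pendant '[[-1,[-415,0,-317],-71],[-1,[-415,0,-317],-71],[-1,[-415,0,-317],-71],[-1,[-415,0,-317],-71],[-1,[-415,0,-317],-71]]'; python3 go.py .50 -.18 .24 0
```

```text
clock: 0.52
eef_pos: [0.3271, -0.4395, 0.256]
eef_rot: [-0.327, 0.627, -0.627, 0.327]
contact_force: [1.2, -0.5, 0.4]
grip_width: 0.297
t 0.52 pos [ 0.3271 -0.4395  0.256 ] jaw -34.9 F [ 1.2 -0.5  0.4] grip 0.297 y-axis [-0.  0. -1.] q6 -0.38
shift mm [-311.8   16.1   -6.8] turn -34.9
```

```bash
python3 -m pendant '[[-1,[-312,16,-7],-35],[-1,[-312,16,-7],-35],[-1,[-312,16,-7],-35],[-1,[-312,16,-7],-35],[-1,[-312,16,-7],-35]]'; python3 go.py .505 -.18 .19 0
```

```text
clock: 0.93
eef_pos: [0.4434, -0.2668, 0.2455]
eef_rot: [0.501, -0.5, 0.499, -0.501]
contact_force: [1.1, -0.7, 0.1]
grip_width: -0.001
t 0.93 pos [ 0.4434 -0.2668  0.2455] jaw 0.1 F [ 1.1 -0.7  0.1] grip -0.001 y-axis [-0.  0. -1.] q6 -0.6
shift mm [-86.7  55.5  61.8] turn 0.1
```

Run:
```python
from workcell import manip, optics
import cv2
p,d=optics.capture("wrist");cv2.imwrite("pics/w1.png",p[:,:,::-1])
```

```text
(no output)
```

View pics/w1.png

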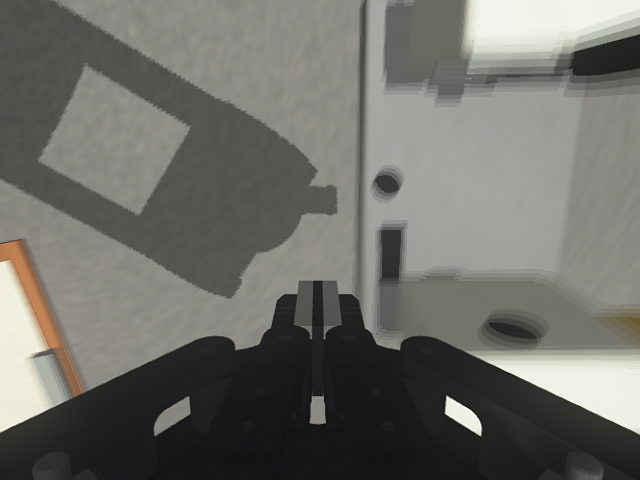

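The wrist view, blurred while the arm settles, shows the shut fingers at (318,300) over the checker's near edge (365,200). Next I'll move beside the tab, then down.

```bash
python3 -m pendant '[[-1,[-87,0,62],0],[-1,[-87,0,62],0],[-1,[-87,0,62],0],[-1,[-87,55,62],0],[-1,[-87,55,62],0]]'; python3 go.py .505 -.18 .19 0; python3 -m pendant '[[-1,[0,0,0],0],[-1,[0,0,0],0]]';python3 go.py .54 -.18 .187 0
```

```text
clock: 1.4
eef_pos: [0.505, -0.1801, 0.1878]
eef_rot: [-0.5, 0.501, -0.5, 0.499]
contact_force: [-2.4, 0.8, -0.8]
grip_width: 0.002
t 1.4 pos [ 0.505  -0.1801  0.1878] jaw -0.1 F [-2.4  0.8 -0.8] grip 0.002 y-axis [-0.002  0.001 -1.   ] q6 -0.4
shift mm [-0.1 -2.2  0. ] turn -0.1
clock: 1.57
eef_pos: [0.5048, -0.1819, 0.1902]
eef_rot: [-0.499, 0.502, -0.5, 0.499]
contact_force: [-0.2, -0.1, 0.1]
grip_width: -0.0
t 1.57 pos [ 0.5048 -0.1819  0.1902] jaw -0.2 F [-0.2 -0.1  0.1] grip -0.0 y-axis [-0.002  0.001 -1.   ] q6 -0.4
shift mm [-2.   3.2 35.2] turn -0.2
```

Next, a slow push of about 10 mm per row, watching the force.

```bash
python3 -m pendant '[[-1,[-1,2,10],0],[-1,[-1,2,20],0],[-1,[-1,2,28],0],[-1,[-1,2,36],0],[-1,[-1,2,44],0]]'; python3 go.py .57 -.18 .188 0; python3 -m pendant '[[-1,[0,0,6],0],[-1,[0,0,12],0],[-1,[0,0,18],0],[-1,[0,0,24],0],[-1,[0,0,24],0]]';python3 - <<'E'
from workcell import manip, optics
import cv2
p,d=optics.capture("scene");cv2.imwrite("pics/s2.png",cv2.resize(p[100:300,80:320,::-1],(720,600)))
E
```

```text
clock: 1.98
eef_pos: [0.5504, -0.1815, 0.1892]
eef_rot: [0.499, -0.501, 0.501, -0.499]
contact_force: [-1.1, -0.4, 1.1]
grip_width: -0.0
t 1.98 pos [ 0.5504 -0.1815  0.1892] jaw -0.2 F [-1.1 -0.4  1.1] grip -0.0 y-axis [ 0.001 -0.    -1.   ] q6 -0.37
shift mm [-1.6  1.2 19.6] turn -0.2
clock: 2.4
eef_pos: [0.5744, -0.1813, 0.1886]
eef_rot: [0.499, -0.501, 0.501, -0.499]
contact_force: [-0.5, -0.6, 0.1]
grip_width: -0.0
```

View pics/s2.png

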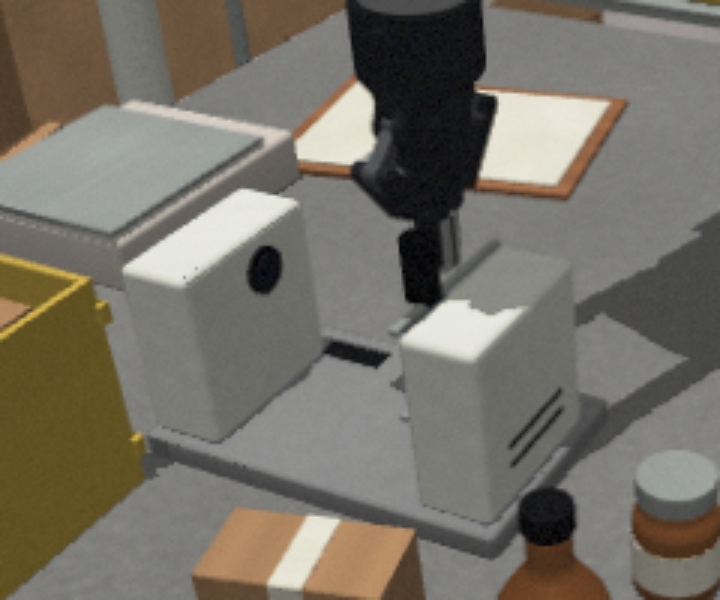

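The tab, at (420,265) in the crop, is against the shut fingers and moving with them. I'll keep pushing to the end stop.

```bash
python3 -m pendant '[[-1,[0,0,5],0],[-1,[0,0,10],0],[-1,[0,0,14],0]]'; python3 -m pendant '[[-1,[0,0,3],0],[-1,[0,0,6],0],[-1,[0,0,6],0]]';python3 -m pendant '[[-1,[0,0,3],0],[-1,[0,0,3],0]]'
```

```text
clock: 2.7
eef_pos: [0.5875, -0.1813, 0.1886]
eef_rot: [-0.499, 0.501, -0.501, 0.499]
contact_force: [-1.4, 0.7, -0.3]
grip_width: -0.002
clock: 2.95
eef_pos: [0.5916, -0.1813, 0.1884]
eef_rot: [-0.5, 0.502, -0.5, 0.498]
contact_force: [-13.5, -0.5, 8.5]
grip_width: -0.004
clock: 3.12
eef_pos: [0.5919, -0.1812, 0.1883]
eef_rot: [-0.501, 0.503, -0.498, 0.497]
contact_force: [-31.8, -1.7, 19.3]
grip_width: 0.004
```

That's the end stop: 32 N with no further travel. I'll back off, rise, and check by camera.

```bash
python3 -m pendant '[[-1,[0,0,-10],0],[-1,[0,0,-25],0],[-1,[0,-40,-35],0],[-1,[0,-60,-45],0],[-1,[0,-60,-45],0]]';python3 - <<'E'
from h import *
from workcell import manip, optics
m=optics.camera_model("top");p,d=optics.capture("top")
C=cloud(d,m["intrinsics"],m["k1"],m["cam_to_world"])
np.savez("t3.npz",p=p,d=d)
m=np.zeros((480,640),bool);m[225:275,405:440]=1
cv2.imwrite("pics/t3.png",cv2.resize(p[190:320,340:560,::-1],(780,460)))
p,d=optics.capture("scene");cv2.imwrite("pics/s3.png",cv2.resize(p[100:300,80:320,::-1],(720,600)))
E
python3 go.py .542 .2435 .22 6.5
```

```text
clock: 3.53
eef_pos: [0.5519, -0.182, 0.253]
eef_rot: [0.498, -0.499, 0.503, -0.5]
contact_force: [1.0, -0.1, 1.0]
grip_width: 0.0
t 3.63 pos [ 0.5517 -0.1815  0.2497] jaw -0.2 F [-0.9  0.3 -1.1] grip -0.002 y-axis [ 0.002 -0.001 -1.   ] q6 -0.37
shift mm [-425.    29.3  -11.7] turn -6.7
```

View pics/s3.png

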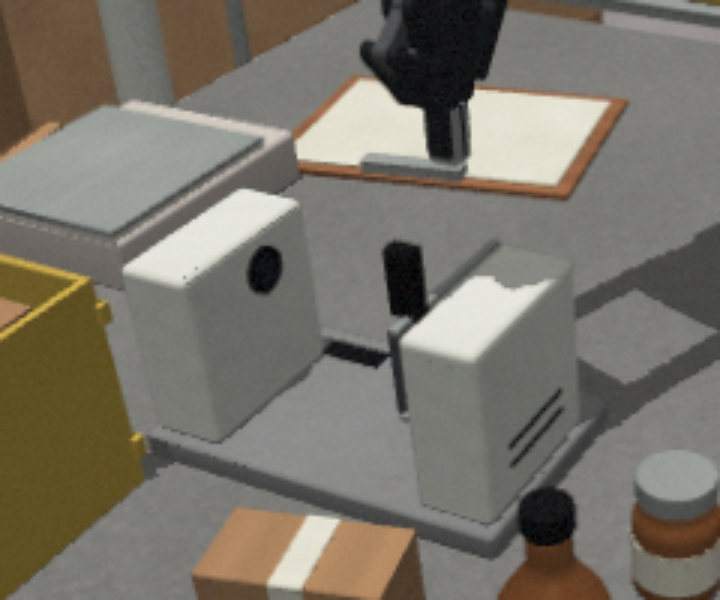

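View pics/t3.png

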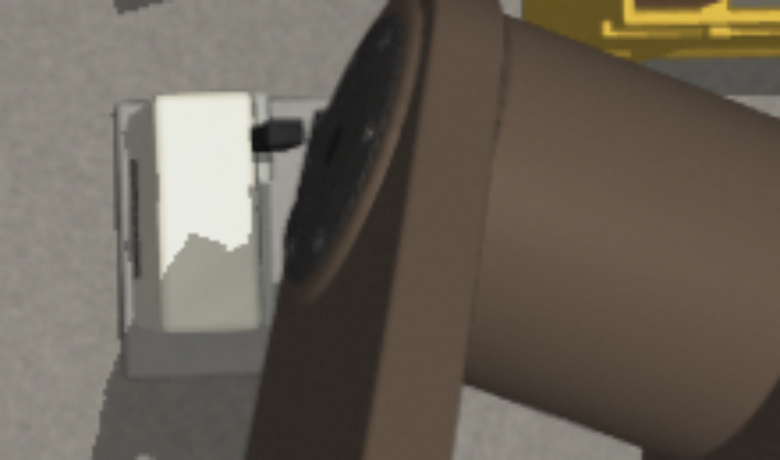

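The pictures show the tab at the far end of its travel (crop (405,275); top (418,228), about 25 px ≈ 46 mm on), so the shutter is open. Next I'll go above the tall prism with the jaws partly open.

```bash
python3 -m pendant '[[0.4,[-425,0,-12],-6.7],[0.4,[-425,0,-12],-6.7],[0.4,[-425,0,-12],-6.7],[0.4,[-425,0,-12],-6.7],[0.4,[-425,0,-12],-6.7]]'; python3 go.py .5425 .2437 .25 6.5
```

```text
clock: 4.05
eef_pos: [0.5458, 0.0289, 0.2476]
eef_rot: [0.528, -0.471, 0.471, -0.527]
contact_force: [1.6, 0.3, 0.9]
grip_width: 0.691
t 4.05 pos [0.5458 0.0289 0.2476] jaw 6.4 F [1.6 0.3 0.9] grip 0.691 y-axis [-0.001  0.    -1.   ] q6 -0.11
shift mm [-213.8   -2.4   20.8] turn -0.1
```

```bash
python3 -m pendant '[[0.4,[-214,0,21],0],[0.4,[-214,0,21],0],[0.4,[-214,0,21],0],[0.4,[-214,0,21],0],[0.4,[-214,0,21],0]]'; python3 -m pendant '[[0.4,[0,0,0],0],[0.4,[0,0,0],0],[0.4,[0,0,0],0],[0.4,[0,0,0],0]]'; python3 go.py .5425 .2437 .22 6.5
python3 - <<'E'
from h import *
from workcell import manip, optics
m=optics.camera_model("wrist");p,d=optics.capture("wrist")
np.savez("w4.npz",p=p,d=d,K=m["intrinsics"],k1=m["k1"],T=m["cam_to_world"])
cv2.imwrite("pics/w4.png",p[:,:,::-1])
E
```

```text
clock: 4.47
eef_pos: [0.5425, 0.2376, 0.2475]
eef_rot: [0.528, -0.471, 0.471, -0.527]
contact_force: [1.1, -0.6, -0.1]
grip_width: 0.7
clock: 4.8
eef_pos: [0.543, 0.2344, 0.248]
eef_rot: [0.528, -0.471, 0.471, -0.527]
contact_force: [0.2, -0.5, 0.5]
grip_width: 0.698
t 4.8 pos [0.543  0.2344 0.248 ] jaw 6.4 F [ 0.2 -0.5  0.5] grip 0.698 y-axis [-0.001 -0.001 -1.   ] q6 0.24
shift mm [-9.3 28.   0.6] turn -0.1
```

View pics/w4.png

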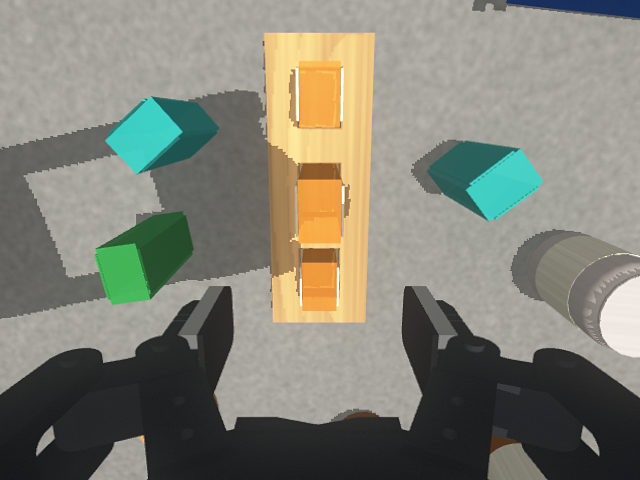

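The wrist view shows three amber prisms: the 70 mm one (320,95), the tall one (320,218) and the low one (320,280). The turquoise (145,135) and (500,185) and the green (125,265) are off to the sides. I'll measure the tall one's top face in this view.

Run:
```python
from h import *
p,d,K,k1,T=load("w4");C=cloud(d,K,k1,T);Z=C[...,2]
roi=np.zeros((480,640),bool);roi[30:330,260:380]=1
for z,lo,hi in ((.11,.105,.115),(.08,.076,.084),(.06,.057,.063)):
    m=roi&(Z>lo)&(Z<hi);n,l,st,c=cv2.connectedComponentsWithStats(m.astype(np.uint8))
    i=1+np.argmax(st[1:,4]);P=plane(K,k1,T,np.argwhere(l==i)[:,::-1],z)[:,:2].astype(np.float32)*1000
    print(z,c[i].round(),cv2.minAreaRect(P))
m=roi&(Z>.027)&(Z<.033);P=plane(K,k1,T,np.argwhere(m)[:,::-1],.03)[:,:2].astype(np.float32)*1000
print("rack",cv2.minAreaRect(P))
```

```text
0.11 [319. 210.] ((543.9570922851562, 244.73744201660156), (30.106700897216797, 40.31985092163086), 6.434523105621338)
0.08 [319.  93.] ((536.1536865234375, 314.10418701171875), (30.01091766357422, 39.49203109741211), 6.409348011016846)
0.06 [319. 285.] ((551.8880004882812, 175.40774536132812), (29.753381729125977, 41.38074493408203), 6.439744472503662)
rack ((544.1306762695312, 244.3963623046875), (80.22473907470703, 229.4922332763672), 6.436110973358154)
```

```bash
python3 -m pendant '[[0.4,[-9.7,20,0],0],[0.4,[-9.7,60,0],0],[0.4,[-9.7,90,0],0],[0.4,[-9.7,90,0],0],[0.4,[-9.7,90,0],0]]'; python3 go.py .543 .2442 .096 6.4
```

```text
clock: 5.27
eef_pos: [0.5414, 0.2437, 0.1579]
eef_rot: [0.528, -0.472, 0.471, -0.526]
contact_force: [-0.4, -0.4, 0.6]
grip_width: 0.698
t 5.27 pos [0.5414 0.2437 0.1579] jaw 6.4 F [-0.4 -0.4  0.6] grip 0.698 y-axis [-0.003 -0.001 -1.   ] q6 0.26
shift mm [-0.4 61.9  1.8] turn -0.0
```

```bash
python3 -m pendant '[[0.4,[-0.5,20,2],0],[0.4,[-0.5,40,2],0],[0.4,[-0.5,55,2],0],[0.4,[-0.5,62,2],0],[0.4,[-0.5,62,2],0]]'; python3 -m pendant '[[0.4,[0,0,0],0],[0.4,[0,0,0],0]]'; python3 go.py .543 .2442 .096 6.4
python3 - <<'E'
from h import *
from workcell import manip, optics
p,d=optics.capture("wrist");cv2.imwrite("pics/w5.png",p[:,:,::-1])
p,d=optics.capture("scene");cv2.imwrite("pics/s5.png",cv2.resize(p[170:350,350:550,::-1],(660,594)))
E
```

```text
clock: 5.68
eef_pos: [0.5444, 0.2454, 0.0972]
eef_rot: [-0.527, 0.471, -0.471, 0.527]
contact_force: [-0.8, 0.4, 0.0]
grip_width: 0.7
clock: 5.85
eef_pos: [0.5449, 0.2459, 0.0983]
eef_rot: [-0.527, 0.471, -0.471, 0.528]
contact_force: [-0.4, -0.6, -0.7]
grip_width: 0.703
t 5.85 pos [0.5449 0.2459 0.0983] jaw 6.4 F [-0.4 -0.6 -0.7] grip 0.703 y-axis [ 0.002  0.001 -1.   ] q6 0.26
shift mm [ 1.5  2.3 -2.1] turn 0.0
```

View pics/w5.png

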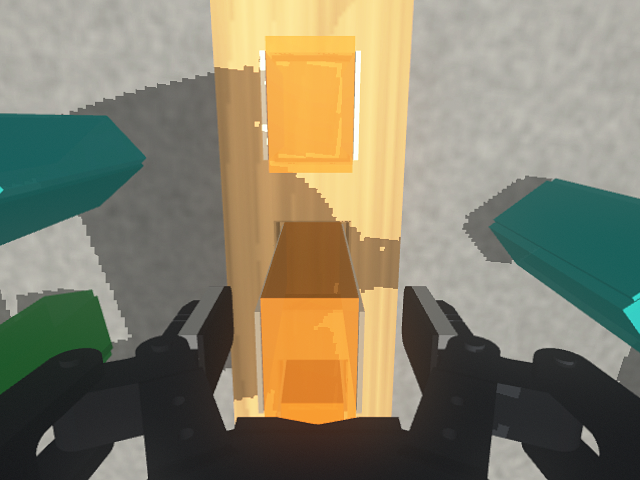

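View pics/s5.png

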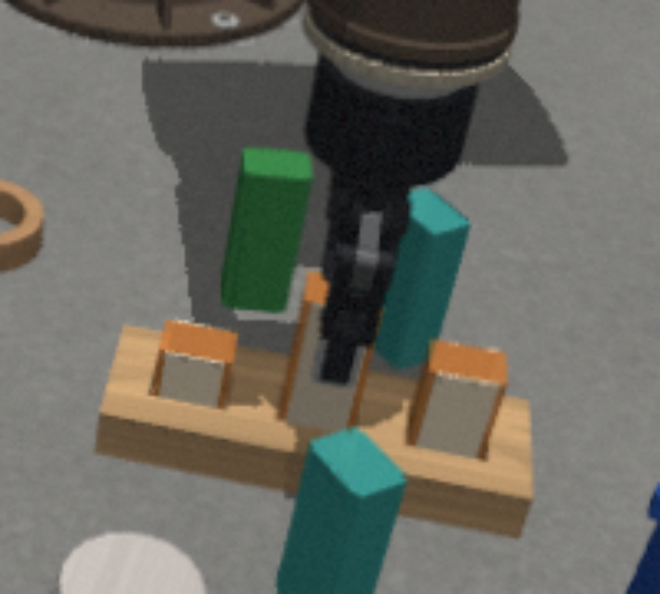

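Both pictures show the jaws straddling the tall prism (wrist: prism 260–360 px, pads 232–403). The pads sit about 1.5 mm to the right, so I'll trim by that and close.

```bash
python3 -m pendant '[[0.4,[1.5,0,-1.8],0],[0.4,[1.5,0,-1.8],0],[0.4,[1.5,0,-1.8],0],[0.4,[1.5,0,-1.8],0]]'; python3 -m pendant '[[-1,[0,0,0],0],[-1,[0,0,0],0],[-1,[0,0,0],0],[-1,[0,0,0],0],[-1,[0,0,0],0]]'; python3 -m pendant '[[-1,[0,0,0],0],[-1,[0,0,0],0],[-1,[0,0,0],0]]';python3 go.py .543 .2442 .096 6.4
```

```text
clock: 6.28
eef_pos: [0.5423, 0.244, 0.0968]
eef_rot: [-0.527, 0.471, -0.471, 0.527]
contact_force: [0.8, 0.6, 0.1]
grip_width: 0.701
clock: 6.7
eef_pos: [0.5423, 0.244, 0.0967]
eef_rot: [-0.527, 0.471, -0.471, 0.527]
contact_force: [-1.3, 0.2, 3.3]
grip_width: 0.343
clock: 6.95
eef_pos: [0.5423, 0.2441, 0.0967]
eef_rot: [-0.527, 0.471, -0.471, 0.527]
contact_force: [-0.9, 0.0, 3.1]
grip_width: 0.342
t 6.95 pos [0.5423 0.2441 0.0967] jaw 6.5 F [-0.9  0.   3.1] grip 0.342 y-axis [ 0.  0. -1.] q6 0.26
shift mm [-0.1  0.7  0.7] turn 0.1
```

Run:
```python
from h import *
from workcell import manip, optics
p,d=optics.capture("wrist");a=cv2.resize(p[200:480,160:480,::-1],(400,350))
p,d=optics.capture("scene");b=cv2.resize(p[200:340,370:530,::-1],(400,350))
cv2.imwrite("pics/c6.png",np.hstack([a,b]))
```

```text
(no output)
```

View pics/c6.png

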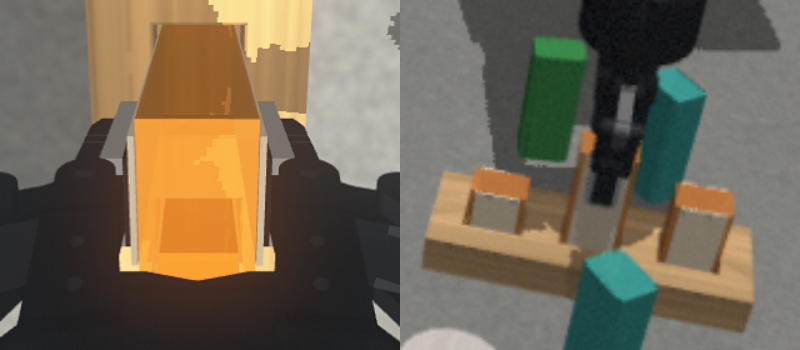

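Both pads lie on the frosted faces (width 0.342 ≈ 29 mm). Now a straight lift.

```bash
python3 -m pendant '[[-1,[0,-8,0],0],[-1,[0,-20,0],0],[-1,[0,-32,0],0],[-1,[0,-44,0],0],[-1,[0,-56,0],0]]'; python3 -m pendant '[[-1,[0,-20,0],0],[-1,[0,-50,0],0],[-1,[0,-85,0],0],[-1,[0,-120,0],0],[-1,[0,-150,0],0]]';python3 -m pendant '[[-1,[0,-6,0],0],[-1,[0,-6,0],0],[-1,[0,-6,0],0]]';python3 go.py .562 -.2535 .31 0.2
```

```text
clock: 7.47
eef_pos: [0.5425, 0.2441, 0.1544]
eef_rot: [-0.527, 0.471, -0.471, 0.528]
contact_force: [0.7, -0.4, -2.9]
grip_width: 0.339
clock: 7.88
eef_pos: [0.5422, 0.244, 0.3063]
eef_rot: [-0.527, 0.471, -0.471, 0.528]
contact_force: [0.9, 1.0, -2.6]
grip_width: 0.343
clock: 8.13
eef_pos: [0.5419, 0.2439, 0.3087]
eef_rot: [-0.527, 0.471, -0.471, 0.527]
contact_force: [-0.2, 0.2, -3.0]
grip_width: 0.347
t 8.13 pos [0.5419 0.2439 0.3087] jaw 6.5 F [-0.2  0.2 -3. ] grip 0.347 y-axis [ 0.  0. -1.] q6 0.26
shift mm [496.5  -1.4 -36. ] turn 6.3
```

Lifted: it carries 3 N, which matches 0.3 kg. Carrying it over smoothly, high above the lamp.

```bash
python3 -m pendant '[[-1,[15,-1,-1],1],[-1,[40,-1,-3],2],[-1,[70,-1,-5],3],[-1,[100,-1,-7],5],[-1,[130,-1,-9],6.3]]'; python3 go.py .562 -.2535 .31 0.2
```

```text
clock: 8.55
eef_pos: [0.5468, 0.112, 0.3078]
eef_rot: [0.501, -0.5, 0.499, -0.499]
contact_force: [0.8, -0.7, -3.7]
grip_width: 0.338
t 8.55 pos [0.5468 0.112  0.3078] jaw 0.1 F [ 0.8 -0.7 -3.7] grip 0.338 y-axis [-0.003 -0.001 -1.   ] q6 0.15
shift mm [365.6  -2.   14.8] turn -0.1
```

```bash
python3 -m pendant '[[-1,[32,-1,3],0],[-1,[64,-1,6],0],[-1,[96,-1,9],0],[-1,[128,-1,12],0],[-1,[160,-1,15],0]]'; python3 -m pendant '[[-1,[32,-1,0],0],[-1,[64,-1,0],0],[-1,[96,-1,0],0],[-1,[126,-1,0],0],[-1,[150,-1,0],0]]'; python3 -m pendant '[[-1,[20,0,0],0],[-1,[35,0,0],0],[-1,[46,0,0],0],[-1,[52,0,0],0],[-1,[52,0,0],0]]'; python3 go.py .562 -.2535 .31 0.2
```

```text
clock: 8.97
eef_pos: [0.5622, -0.0481, 0.3088]
eef_rot: [0.501, -0.5, 0.499, -0.5]
contact_force: [0.2, -0.1, -2.7]
grip_width: 0.343
clock: 9.38
eef_pos: [0.5624, -0.1985, 0.3097]
eef_rot: [0.501, -0.501, 0.499, -0.5]
contact_force: [-0.9, -0.5, -3.4]
grip_width: 0.338
clock: 9.8
eef_pos: [0.5637, -0.2488, 0.311]
eef_rot: [0.501, -0.5, 0.499, -0.5]
contact_force: [-0.2, 0.1, -3.4]
grip_width: 0.346
t 9.8 pos [ 0.5637 -0.2488  0.311 ] jaw 0.1 F [-0.2  0.1 -3.4] grip 0.346 y-axis [-0.001  0.    -1.   ] q6 -0.47
shift mm [ 4.7  1.  -1.7] turn -0.1
```

```bash
python3 -m pendant '[[-1,[2,8,0],0],[-1,[4,25,-1],0],[-1,[4.5,45,-1.5],0],[-1,[4.5,65,-1.5],0],[-1,[4.5,85,-1.5],0]]';  python3 -m pendant '[[-1,[0,18,0],0],[-1,[0,34,0],0],[-1,[0,46,0],0],[-1,[0,54,0],0],[-1,[0,54,0],0]]'; python3 -m pendant '[[-1,[0,0,0],0],[-1,[0,0,0],0],[-1,[0,0,0],0]]';python3 go.py .562 -.2535 .172 0.2
python3 - <<'E'
from h import *
from workcell import manip, optics
for n in ("scene","top"):
    m=optics.camera_model(n);p,d=optics.capture(n)
    np.savez(n+"7.npz",p=p,d=d,K=m["intrinsics"],k1=m["k1"],T=m["cam_to_world"])
    a=p[100:300,80:320] if n=="scene" else p[190:320,340:560]
    cv2.imwrite(f"pics/{n}7.png",cv2.resize(a[:,:,::-1],(720,600 if n=="scene" else 425)))
m=optics.camera_model("wrist");p,d=optics.capture("wrist")
np.savez("w7.npz",p=p,d=d,K=m["intrinsics"],k1=m["k1"],T=m["cam_to_world"]);cv2.imwrite("pics/w7.png",p[:,:,::-1])
E
```

```text
clock: 10.22
eef_pos: [0.5624, -0.2514, 0.2254]
eef_rot: [-0.501, 0.499, -0.499, 0.501]
contact_force: [0.6, 0.6, -2.7]
grip_width: 0.345
clock: 10.63
eef_pos: [0.5619, -0.2516, 0.171]
eef_rot: [0.501, -0.5, 0.498, -0.501]
contact_force: [-0.3, -0.9, -1.9]
grip_width: 0.345
clock: 10.88
eef_pos: [0.563, -0.2528, 0.1736]
eef_rot: [-0.501, 0.499, -0.5, 0.501]
contact_force: [-0.0, -0.6, -1.6]
grip_width: 0.343
t 10.88 pos [ 0.563  -0.2528  0.1736] jaw 0.2 F [-0.  -0.6 -1.6] grip 0.343 y-axis [ 0.001 -0.001 -1.   ] q6 -0.47
shift mm [ 0.7  1.6 -1. ] turn -0.0
```

View pics/scene7.png

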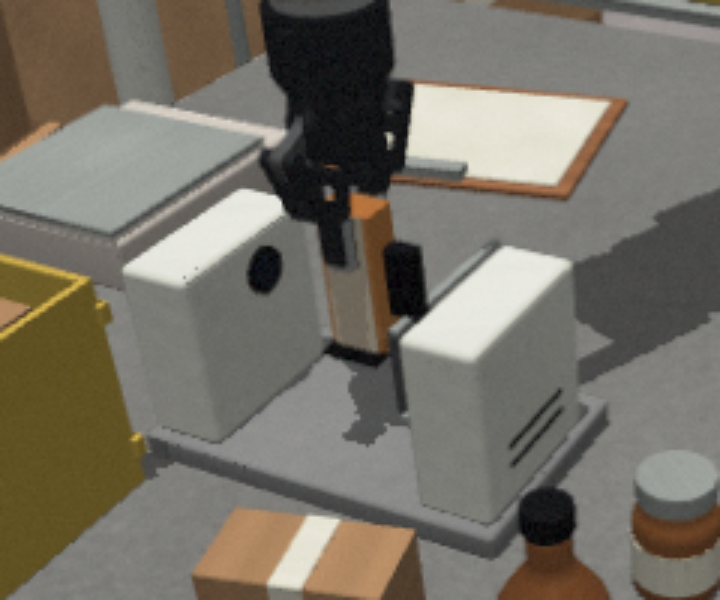

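View pics/w7.png

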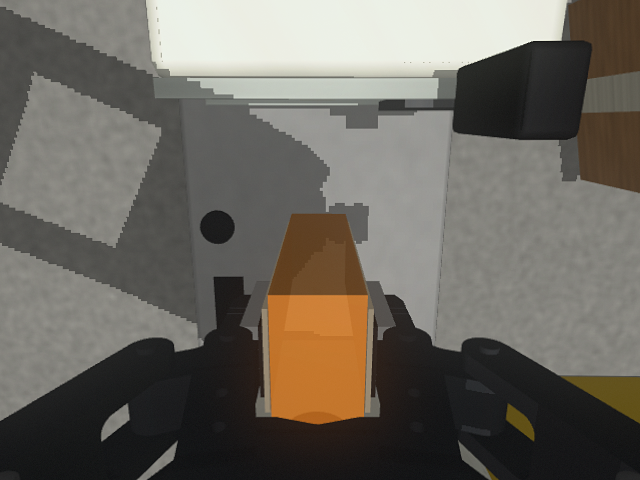

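The scene crop shows the prism hanging between the heads (foot (358,350)), clear of the base, with the tab open. The wrist view shows the prism centred in the pads, the tab at (520,90), and the base edges at about x=190 and 445. I'll check the offsets in both views.

Run:
```python
from h import *
from workcell import manip
p,d,K,k1,T=load("w7");C=cloud(d,K,k1,T)
m=(C[...,2]>.014)&(C[...,2]<.026);xs=[]
for r in range(130,200,10):
    c=np.where(m[r,150:480])[0]+150
    P=plane(K,k1,T,[[c.min(),r],[c.max(),r]],.02);xs.append([P[0,0],P[1,0],P[:,0].mean(),P[0,1]])
print("base edges",np.round(xs,4))
h=(C[...,2]>.145)&(C[...,2]<.155)&(p.min(2)>200)
for r in (20,40):
    c=np.where(h[r])[0];P=plane(K,k1,T,[[c.min(),r],[c.max(),r]],.15);print("head x",P[:,0].round(4),"mid",P[:,0].mean().round(4))
t=(C[...,2]>.18)&(C[...,2]<.21);t[:,:430]=0;t[200:]=0
print("tab",np.percentile(C[t],[3,50,97],axis=0).round(4))
# prism edges: top face front edge and lower foot edge (read px)
print("prism top edge",plane(K,k1,T,[[268,295],[368,295]],.187).round(4))
print("prism foot edge",plane(K,k1,T,[[292,214],[347,214]],.087).round(4))
hsv=cv2.cvtColor(p,cv2.COLOR_RGB2HSV)
a=(hsv[...,0]<20)&(hsv[...,1]>150);a[:200]=0;a[:,:250]=0;a[:,390:]=0
for lo in range(8,20,1): print(round(lo/100,2),int((a&(C[...,2]>lo/100)&(C[...,2]<=lo/100+.01)).sum()),end=" ")
print()
# scene
p,d,K,k1,T=load("scene7");C=cloud(d,K,k1,T)
b=np.zeros((480,640),bool);b[160:225,180:215]=1;b&=(abs(C[...,1]+.2535)<.05)&(abs(C[...,0]-.575)<.03)&(C[...,2]>.06)
print("prism scene pts",np.percentile(C[b],[2,50,98],axis=0).round(4))
g=p.max(2)<60;l=np.zeros_like(g);l[178:202,157:180]=1;l&=g;print("lens",np.median(C[l],0))
s=manip.observe();print(s["eef_pos"],s["dq"].max() if hasattr(s["dq"],"max") else s["dq"])
```

```text
base edges [[ 0.4794  0.647   0.5632 -0.195 ]
 [ 0.4795  0.6469  0.5632 -0.2011]
 [ 0.4796  0.6468  0.5632 -0.2072]
 [ 0.4791  0.6474  0.5633 -0.2134]
 [ 0.4792  0.6473  0.5633 -0.2197]
 [ 0.4794  0.6472  0.5633 -0.2261]
 [ 0.4801  0.6471  0.5636 -0.2325]]
head x [0.5135 0.6378] mid 0.5756
head x [0.5132 0.6351] mid 0.5741
tab [[ 0.6058 -0.1911  0.1822]
 [ 0.6097 -0.1816  0.1976]
 [ 0.6187 -0.1729  0.1992]]
prism top edge [[ 0.5505 -0.233   0.187 ]
 [ 0.5772 -0.2329  0.187 ]]
prism foot edge [[ 0.5514 -0.2332  0.087 ]
 [ 0.5786 -0.2331  0.087 ]]
0.08 42 0.09 196 0.1 242 0.11 299 0.12 376 0.13 421 0.14 421 0.15 547 0.16 741 0.17 1071 0.18 13076 0.19 0 
prism scene pts [[ 0.5479 -0.2702  0.0908]
 [ 0.5793 -0.242   0.1565]
 [ 0.5947 -0.2308  0.2119]]
lens [ 0.56799576 -0.33168067  0.12115709]
[ 0.56277055 -0.25278889  0.17328469] 0.0032332825474684843
```

Checks agree: the prism centre is x≈0.5645 against a checker centre of 0.5633, y≈-0.253, foot at about z 0.087 (window ≈0.122), upright and square. I'll hold briefly, confirm it's at rest and the bystanders are unmoved, then hand in.

```bash
python3 -m pendant '[[-1,[0,0,0],0],[-1,[0,0,0],0],[-1,[0,0,0],0],[-1,[0,0,0],0],[-1,[0,0,0],0]]'
python3 - <<'E'
from h import *
from workcell import manip
a=load("scene")[0];z=load("scene7");b=z[0]
df=(cv2.absdiff(a,b).max(2)>60).astype(np.uint8)
df=cv2.erode(df,np.ones((3,3),np.uint8));df=cv2.dilate(df,np.ones((3,3),np.uint8))
o=b.copy();o[df>0]=(255,0,255);cv2.imwrite("pics/diff.png",o[:,:,::-1])
E
```

```text
clock: 11.45
eef_pos: [0.5625, -0.2526, 0.1726]
eef_rot: [0.501, -0.499, 0.499, -0.501]
contact_force: [0.3, 0.2, -2.3]
grip_width: 0.343
```

View pics/diff.png

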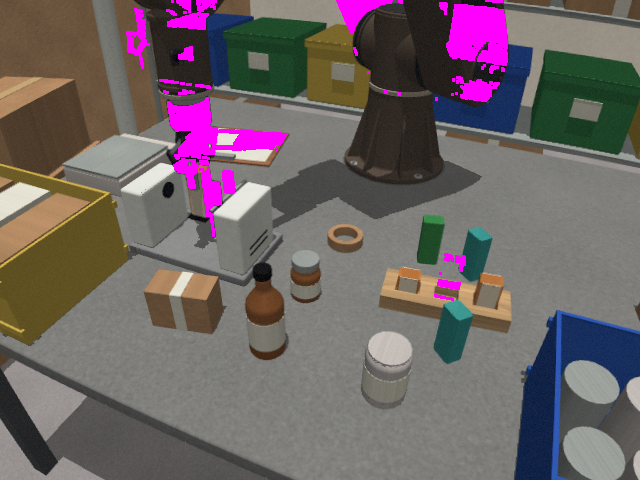

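The difference view shows changes only at the arm, the shutter tab (225,185) and the emptied middle pocket (447,285). The bystanders are where they were.

```bash
python3 -c "
from workcell import manip
print(manip.sign_off())"
```

```text
the job is handed in; nothing more can be done
None
```

I opened the shutter, took the tallest prism out of the rack by its frosted faces, and handed the job in at about 11.5 s with it still held in the light path. The sign-off gives no verdict, so what follows is from my own checks.

- **Shutter:** I pushed the tab until it would go no further, at 32 N. The top view shows it about 46 mm from where it started, and it started a few millimetres open.
- **Prism:** I picked the middle amber one, which stands highest of the three (top at about 0.11 m, against 0.08 and 0.06 m). The pads sat on its frosted faces at about 29 mm opening.
- **Position:** the wrist view puts its centre within about 1–2 mm of the checker's centre line and of the middle of the path. The window point is about 122 mm up, the prism is upright, and it is square to the path to within about 1°. The arm had settled to under 1 mm of drift.
- **Bystanders:** a before/after comparison of the scene picture showed changes only at the arm, the tab and the emptied pocket.

**Disagreements:**
- The scene camera read about 3–4 mm farther in x than the top camera, and up to 5 mm farther than the wrist camera. I used the top and wrist cameras.
- The vertical force read 1.6–2.3 N in the final pose instead of about 3 N while carrying. I took this as sensor drift, since the pictures show the prism clear of the checker.

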